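# Index the drill jig and hold its guide rod through both bushings

### The job

On the bench stands a drill jig with one bushing fixed on a bracket and a second, lower one on a swing arm that is parked to the side. Turn the jig's black knob clockwise (seen from above) past its detent until it clicks home and the lower bushing stands under the upper one; then take the long guide rod out of the wooden rack and thread it straight down through the upper and then the lower bushing. Finish while still gripping the rod, its tip sticking out well below the lower bushing but hanging clear of the jig's base plate; leave the short pins, the oil can and the wrench where they are.

Things in the scene. Friction and masses are not known exactly. Their poses are not given: they have to be found in the camera images.
- fixture: drill jig, fixed to the bench. Grey base plate 150 (x) x 270 (y) mm, 12 mm thick, centred 12 mm to +y of the origin; origin on the bench surface, z up. A column 40 x 30 mm and 112 mm high stands at (0, 115) mm and carries the upper bracket (top 110 mm above the bench). The bushing axis is upright at (0, 45) mm, the knob's upright pivot at (0, -65) mm. A small detent housing with a sprung steel plunger, 62 mm high, stands beside the pivot at (50, -65) mm.
- upper_bore (a point): centre of the top mouth of the upper bushing: brass block 36 x 36 mm, from 90 to 110 mm above the bench; upright bore 15 mm in diameter right through, flared to 23 mm at the mouth. Axes as fixture
- lower_bore (a point): centre of the top mouth of the lower bushing on the swing arm: same brass block and bore, its underside 50 mm and its mouth 70 mm above the bench, 110 mm from the knob's pivot; moves with the knob. With the knob home it lies exactly under the upper bushing (the free gap between the two is 20 mm; between the lower one's underside and the base plate 38 mm)
- knob_grip (a point): on the knob's pivot axis, in the upper half of its black grip bar, 110 mm above the bench (13 mm below the bar's top): bar 52 mm long along this point's y, 14 mm wide along its x, 44 mm high (79 to 123 mm above the bench), over a 40 mm round disc (71 to 79 mm). The point turns with the knob; its y points along the swing arm to the lower bushing. Take it from above across the 14 mm
- index_knob (a joint): knob and swing arm turn together: 0 = parked (starts here), 1.2 rad = home against its stop with the bushings in line; grows clockwise seen from above. A spring detent holds it at both ends: it takes about 0.15 N m to start it, less towards the middle at 0.6 rad; let go before that it springs back to 0, past it the spring snaps it on to 1.2 rad and holds it there
- rack: wooden block 190 (x) x 60 (y) x 50 (z) mm, fixed; origin under its centre on the bench. Three upright holes, 13.5 mm in diameter and 38 mm deep, at x = -60, 0, 60 mm, y = 0; the guide rod and the two short pins stand in them in any order
- guide_rod: the long steel guide rod, about 0.18 kg (varies), 180 mm long: shank 12 mm in diameter with a tapered tip (8 mm across at the end, taper 4 mm), and over its top 40 mm a round grip 20 mm in diameter. Origin at the tip (lower end), z along the rod to the grip. In the rack its tip is 12 mm and its top 192 mm above the bench; loose
- rod_tip (a point): centre of the guide rod's lower end (same as the origin of guide_rod)
- rod_grip (a point): middle of the guide rod's 20 mm round grip, 160 mm above its tip
- short_pin_a: short steel pin in the rack, 90 mm long, otherwise like the guide rod (12 mm shank, 20 mm grip over the top 40 mm), top 102 mm above the bench; origin at its lower end. Leave alone
- short_pin_b: a second short pin, same as short_pin_a. Leave alone
- oiler: copper oil can, 64 mm in diameter, 130 mm high with its thin spout; origin under its centre. Leave alone
- wrench: steel wrench lying on the bench, some 180 mm long along its x. Leave alone
Not all that is in view belongs to the job. Leave any blue or yellow look-alike of the guide_rod alone.

How it is judged:
By the outcome, as a careful person would: the job done as asked, in the order asked, and still so for the second after the job is handed in, while the arm keeps its last pose, push and grip.
It also fails if it takes over 67 s, if anything falls off the work surface, if the arm or the gripper's body presses on something with over 40 N, if the wrist force passes 120 N, or if a joint passes its speed limit or range.

### The arm

A 6-joint arm with a two-finger parallel gripper is mounted at the origin on the work surface. World frame = base frame: x ahead of the robot, y to its left, z up, the work surface at z = 0. Lengths are in m, angles in rad, forces in N, time in s.
With the tool pointing down it reaches from about 0.35 to 0.775 m from the base axis. Payload 5.5 kg.
Tool frame: the origin (TCP) lies midway between the tips of the shut fingers; the grasp point (between the pads) lies 19 mm behind it; z points along the fingers, y is the direction in which the jaws open and shut (so a half turn about z gives the same grasp; the last joint's range is limited). The gripper opens to 85 mm and grips with 20 to 120 N. Pads are 22 mm wide; open, the fingers measure 114 mm over their backs; the gripper's body (76 mm by 85 mm) begins 54 mm behind the grasp point. The pads swing forward as they close: fully open they stand 13 mm farther back than shut.
Start: joints at [-1.274, 0.313, 0.046, 1.304, 0, 1.431], TCP at [0.243, -0.521, 0.231] pointing down, gripper open.
Joint ranges: [-2.76, 2.76], [-0.86, 1.69], [-1.03, 1.26], [-2.2, 2.34], [-1.47, 1.5], [-3.14, 3.14]. Speed limits (rad/s): [2.57, 2.57, 3.14, 3.14, 3.14, 3.14].

### API

Orientations are given as [roll, pitch, yaw] about the fixed x, y, z axes, in that order (R = Rz(yaw) Ry(pitch) Rx(roll)).
In Python, from bench import env gives the robot as it stands. The module is installed in compiled form; this text tells all that it offers.
- The arm moves only by the tool send_rows, never from a script. Its argument "commands" is text: rows parted by semicolons, each of 4 numbers parted by spaces: the shift along the tool's x, y, z in cm, then the turn about the tool's z in degrees. In form: x y z roll; .... A call has 1 to 12 rows; each row shifts and turns the commanded pose from where the row before left it, along the tool's axes as they then stand; what a row does not reach is not made up. A row lasts 1/8 s, in which the tool goes at most 62.5 mm and 10.7 degrees, less where a joint would pass 70% of its speed; a pose out of reach is approached as far as the arm can. A call with a gripper value outside its range is refused whole. "claw" is the finger opening in cm, from 0 to 8.54, set as the call begins (left out, the last holds). The fingers move at their own pace and stop on an object; "squeeze" is the grip in N (left out, the last holds). Time passes only in rows, so rows that do not move let the fingers close. It gives the time, the measured TCP pose, the force and the opening at its end, in the units of the state.
- env.get_state(): the state, without advancing time (a new reading comes with each control period).
- env.camera(name): name is "scene" or "top" or "wrist"; returns the picture (480x640x3 uint8, red, green, blue); there is no depth.
- env.camera_info(name): a dict with "intrinsics" (3x3 intrinsics, pixels), "rvec" (rotation vector, rad) and "tvec" (3), from world to camera coordinates, as OpenCV has them. Camera axes: x right, y down, z forward; pixel columns grow to the right and rows downward; lengths in m; the calibration is good to about 2 mm. A picture is of the moment at which its call begins: read the wrist's pose just before it. camera_info takes no time and is no camera call; for the wrist camera it gives the pose at the moment of the call.
- env.finish_job(): hands the job in, once; it reports no verdict.
The state is a dict: "time_s": time; "joint_positions": joint angles; "joint_velocities": joint speeds; "joint_efforts": joint torques, N m; "tcp_pos": TCP position; "tool_rot": TCP orientation; "force": force on the tool from outside, world axes, zero at the start; "torque": the same for the moment, N m; "opening": opening from 0.0 (shut) to 1.0 (fully open).
Only numpy, scipy, OpenCV 4.12 (cv2) and the standard library are available. Lean on these libraries where they do the work, as an engineer would, in place of code of your own. Each camera call takes 0.05 s, during which the arm holds its last target. There are 200 camera calls.

## Working session

There is one attempt and no reset: what is moved stays moved. The work goes in short steps, Python scripts to look and compute and a tool call to move; the robot and the scene stay as the last step left them, time stands still between calls to the robot, and variables do not carry over. Pictures are saved under pics/ and viewed, about 8 in all and at most 12, crops included, and the job is handed in when it is done.

Besides the shell and the picture viewer there is one more tool, called after "Request:" as name(argument=value, ...) on one line, values as JSON. send_rows: Moves the arm, as the interface text tells. Its arguments: {"type":"object","properties":{"commands":{"type":"string"},"claw":{"type":"number"},"squeeze":{"type":"number"}},"required":["commands"]}

```bash
mkdir -p pics
cat > h.py <<'E'
import numpy as np, cv2
from bench import env
def cam(n):
    i=env.camera_info(n); K=np.array(i["intrinsics"],float); R=cv2.Rodrigues(np.array(i["rvec"],float))[0]; t=np.array(i["tvec"],float).ravel()
    return K,R,t
def save(n,f):
    im=env.camera(n); cv2.imwrite("pics/"+f,im[:,:,::-1]); return im
def ray(c,u,v):
    K,R,t=c; return -R.T@t, R.T@np.linalg.solve(K,[u,v,1.])
def onz(c,u,v,z):
    o,d=ray(c,u,v); return o+d*(z-o[2])/d[2]
def proj(c,p):
    K,R,t=c; q=K@(R@np.array(p,float)+t); return q[:2]/q[2]
E
python3 - <<'E'
from h import *
s=env.get_state(); print({k:np.round(s[k],3) for k in s})
a=save("top","top0.png"); b=save("scene","sc0.png")
for n in("top","scene"):
    c=cam(n); print(n,c[0].round(1).tolist(),(-c[1].T@c[2]).round(3),c[1].round(2).tolist())
E
```

```text
{'time_s': np.float64(0.0), 'joint_positions': array([-1.274,  0.314,  0.045,  1.304,  0.   ,  1.431]), 'joint_velocities': array([-0.001, -0.   ,  0.   , -0.001,  0.001, -0.001]), 'joint_efforts': array([-1.0000e-03, -4.8062e+01,  2.9854e+01,  1.9000e-02, -0.0000e+00,
        0.0000e+00]), 'tcp_pos': array([ 0.243, -0.521,  0.23 ]), 'tool_rot': array([-3.14 , -0.   ,  0.437]), 'force': array([ 0.37 ,  0.113, -0.101]), 'torque': array([-0.012, -0.046,  0.047]), 'opening': np.float64(0.996)}
top [[492.6, 0.0, 320.8], [0.0, 492.6, 231.1], [0.0, 0.0, 1.0]] [ 0.519 -0.032  0.908] [[-0.01, -1.0, -0.02], [-1.0, 0.01, -0.08], [0.08, 0.01, -1.0]]
scene [[496.6, 0.0, 321.2], [0.0, 496.6, 225.6], [0.0, 0.0, 1.0]] [ 1.186 -0.407  0.65 ] [[0.55, 0.84, -0.01], [0.49, -0.32, -0.81], [-0.68, 0.44, -0.59]]
```

View pics/top0.png

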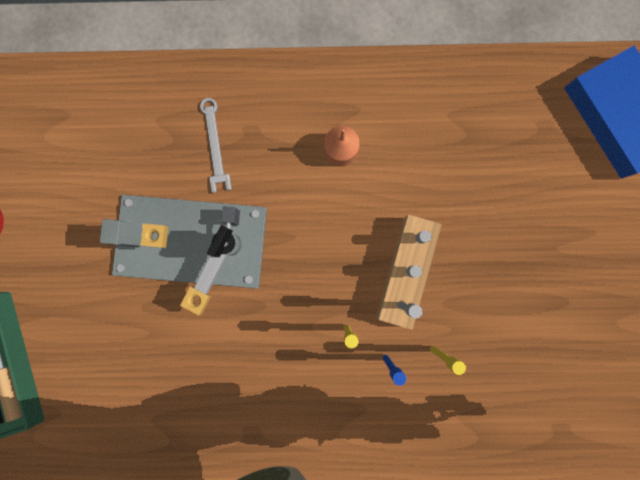

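View pics/sc0.png

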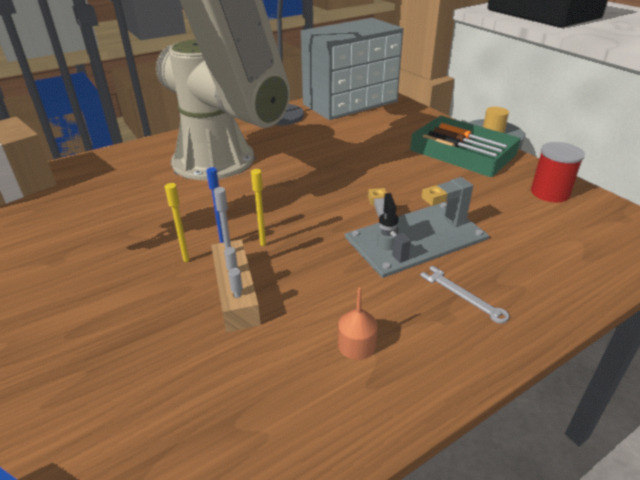

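The top view shows the jig at about (190,240), with the upper brass at (154,236), the lower brass at (196,301) and the knob at (222,242). The rack's tall rod has its top at (415,312). Blue and yellow look-alikes stand at (351,341), (398,378) and (459,368). The scene view confirms that the tall grey rod is the rack's far one, nearest the robot.

Run:
```python
from h import *
a=cv2.imread("pics/top0.png"); c=cam("top")
hsv=cv2.cvtColor(a,cv2.COLOR_BGR2HSV)
def blobs(m,x0,y0,x1,y1,mn):
    mm=np.zeros_like(m); mm[y0:y1,x0:x1]=m[y0:y1,x0:x1]
    n,l,s,ce=cv2.connectedComponentsWithStats(mm)
    return [(s[i,4],ce[i].round(1),s[i,:4],l==i) for i in range(1,n) if s[i,4]>=mn]
br=cv2.inRange(hsv,(15,120,150),(30,255,255))
for A,ce,bb,_ in blobs(br,90,190,270,320,60): print("brass",A,ce,bb,onz(c,*ce,.11).round(4),onz(c,*ce,.07).round(4))
gr=cv2.inRange(hsv,(0,0,60),(180,75,255))
for A,ce,bb,m in blobs(cv2.inRange(hsv,(0,0,110),(180,50,255)),370,210,450,335,20): print("pin",A,ce,bb,onz(c,*ce,.102).round(4),onz(c,*ce,.192).round(4))
for n,lo,hi in(("yel",(24,150,120),(35,255,255)),("blue",(105,120,80),(130,255,255))):
    for A,ce,bb,m in blobs(cv2.inRange(hsv,lo,hi),320,315,500,400,30): print(n,A,ce,bb,onz(c,*ce,.19).round(3),onz(c,*ce,.0).round(3))
# screws
for u,v in((129,203),(255,213),(121,267),(249,280)): print("screw",onz(c,u,v,.014).round(4))
j=cv2.resize(a[185:320,95:275],None,fx=4.4,fy=4.4,interpolation=cv2.INTER_CUBIC)
cv2.imwrite("pics/jig.png",j)
```

```text
brass 466 [154.  235.4] [141 224  27  24] [0.5814 0.2519 0.11  ] [0.5845 0.2661 0.07  ]
brass 487 [195.  301.2] [180 286  32  30] [0.474  0.1838 0.11  ] [0.4717 0.1946 0.07  ]
pin 109 [424.8 236.1] [419 231  12  12] [ 0.5747 -0.1905  0.102 ] [ 0.5685 -0.1728  0.192 ]
pin 114 [415.  271.1] [410 266  12  12] [ 0.5178 -0.1729  0.102 ] [ 0.518  -0.1571  0.192 ]
pin 146 [414.9 311.1] [409 304  13  15] [ 0.4534 -0.1709  0.102 ] [ 0.4608 -0.1554  0.192 ]
yel 146 [350.8 339.7] [345 327  13  20] [ 0.421 -0.063  0.19 ] [ 0.395 -0.071  0.   ]
yel 134 [458.  367.1] [451 360  14  14] [ 0.381 -0.215  0.19 ] [ 0.344 -0.263  0.   ]
blue 255 [395.4 372.4] [384 356  22  29] [ 0.374 -0.126  0.19 ] [ 0.336 -0.15   0.   ]
screw [0.6494 0.3332 0.014 ]
screw [0.6274 0.1008 0.014 ]
screw [0.532  0.3456 0.014 ]
screw [0.5055 0.1119 0.014 ]
```

View pics/jig.png

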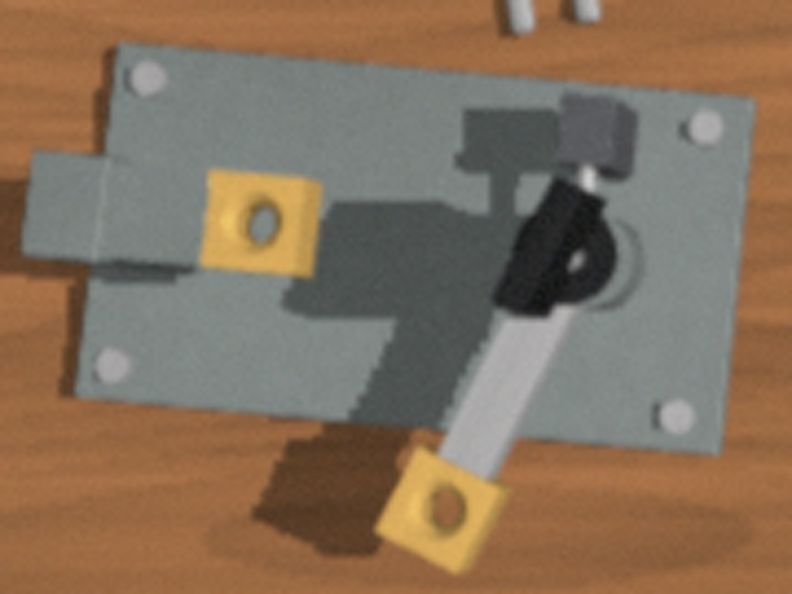

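The crop shows the plate corners at (118,42), (755,98), (720,453) and (78,396), the upper bore at (262,222) and the black bar centred at about (550,247). The steel plunger lies at the bar's top end.

Run:
```python
from h import *
c=cam("top")
P=[(118,42),(755,98),(720,453),(78,396)]; F=np.array([(75,147),(75,-123),(-75,-123),(-75,147)])/1e3
W=np.array([onz(c,u/4.4+95,v/4.4+185,.012)[:2] for u,v in P])
mf,mw=F.mean(0),W.mean(0); 
a=F-mf;b=W-mw
yaw=np.arctan2((a[:,0]*b[:,1]-a[:,1]*b[:,0]).sum(),(a*b).sum()); R=np.array([[np.cos(yaw),-np.sin(yaw)],[np.sin(yaw),np.cos(yaw)]])
o=mw-R@mf; print("yaw",yaw,"o",o.round(4),"res",(W-(F@R.T+o)).round(4).tolist())
for n,p in(("bore",(0,.045)),("pivot",(0,-.065)),("det",(.05,-.065)),("col",(0,.115))): print(n,(o+R@np.array(p)).round(4))
print("upper mouth px",onz(c,250/4.4+95,222/4.4+185,.11), "lower",onz(c,446/4.4+95,507/4.4+185,.07), "bar",onz(c,550/4.4+95,247/4.4+185,.123))
p=o+R@np.array((0,-.065)); l=onz(c,446/4.4+95,507/4.4+185,.07)[:2]; d=l-p; print("arm len",np.linalg.norm(d),"dir",np.degrees(np.arctan2(d[1],d[0])),"home",np.degrees(yaw)+90)
c2=cam("top")
for z in(.079,.11,.123): print(z,proj(c,[*p,z]))
```

```text
yaw -0.10043038532228028 o [0.5768 0.2089] res [[-0.0006, -0.0], [-0.0012, 0.0007], [0.001, 0.0007], [0.0007, -0.0014]]
bore [0.5813 0.2537]
pivot [0.5703 0.1443]
det [0.62   0.1392]
col [0.5883 0.3233]
upper mouth px [0.58136348 0.25547992 0.11      ] lower [0.47334694 0.19231945 0.07      ] bar [0.56969157 0.1408747  0.123     ]
arm len 0.10821615129402337 dir 153.62878968034056 home 84.24576278616072
0.079 [223.71081574 242.39680244]
0.11 [219.68301087 241.27970452]
0.123 [217.90007512 240.78521338]
```

Request:
send_rows(commands="2 -1.6 -2 0;4 -3.2 0 0;4.2 -3.4 0 0;4.2 -3.4 0 0;4.2 -3.4 0 0;4.2 -3.4 0 0;4.2 -3.4 0 0;4.2 -3.4 0 0;4.2 -3.4 0 0;4.2 -3.4 0 0;4.2 -3.4 0 0;4.2 -3.4 0 0", claw=5)

```text
time_s: 1.6
tcp_pos: [0.514, 0.0363, 0.2526]
tool_rot: [3.141, -0.001, 0.438]
force: [0.1, -0.6, -0.1]
opening: 0.584
```

```bash
cat >> h.py <<'E'
def go(x,y,z,yawdeg=None):
    s=env.get_state(); p=np.array(s["tcp_pos"]); y0=s["tool_rot"][2]
    R=cv2.Rodrigues(np.array([0,0,y0]))[0]@np.diag([1,-1,-1.])
    print("t",round(s["time_s"],2),"p",p.round(4),"rot",np.round(s["tool_rot"],3),"F",np.round(s["force"],1),"T",np.round(s["torque"],2),"open",round(s["opening"],3))
    print("tool cm",(R.T@(np.array([x,y,z])-p)*100).round(2), "roll", None if yawdeg is None else round((np.degrees(y0)-yawdeg+180)%360-180,1))
E
python3 -c "
from h import *
go(.570,.144,.25,153)"
```

```text
t 1.6 p [0.514  0.0363 0.2526] rot [ 3.141e+00 -1.000e-03  4.380e-01] F [ 0.1 -0.6 -0.1] T [-0.04 -0.05  0.03] open 0.584
tool cm [ 9.64 -7.38  0.26] roll -127.9
```

Request:
send_rows(commands="4.8 -3.7 0 0;4.8 -3.7 0 0;0 0 0 -10.6;0 0 0 -10.6;0 0 0 -10.6;0 0 0 -10.6;0 0 0 -10.6;0 0 0 -10.6;0 0 0 -10.6;0 0 0 -10.6;0 0 0 -10.6;0 0 0 -10.6")

```text
time_s: 3.1
tcp_pos: [0.5688, 0.1421, 0.2524]
tool_rot: [3.141, 0.0, 2.294]
force: [0.1, -0.4, -0.0]
opening: 0.59
```

Request:
send_rows(commands="0 0 0 -10.6;0 0 0 -10.6;0 0 0 0;0 0 0 0")

```text
time_s: 3.6
tcp_pos: [0.5693, 0.1417, 0.2519]
tool_rot: [3.141, 0.0, 2.654]
force: [0.3, 0.1, 0.3]
opening: 0.582
```

```bash
python3 -c "
from h import *
go(.570,.144,.095,153)
c=cam('wrist'); save('wrist','w1.png'); print(-c[1].T@c[2])
for n,p in (('pivot',(.5703,.1443,.123)),('ubore',(.5813,.2537,.11)),('lbore',(.4733,.192,.07))): print(n,proj(c,p).round(1))
"
```

```text
t 3.6 p [0.5693 0.1417 0.2519] rot [3.141 0.    2.654] F [0.3 0.1 0.3] T [-0.01 -0.   -0.02] open 0.582
tool cm [ 0.05  0.23 15.69] roll -0.9
[0.50774604 0.17487172 0.39494188]
pivot [323.6 227.1]
ubore [461.1 168.3]
lbore [319.2  78.5]
```

View pics/w1.png

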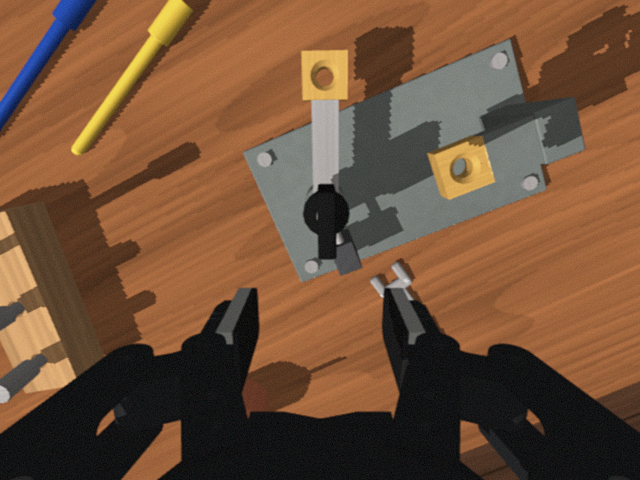

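The wrist view shows the bar at (327,221), about 3 px to the right of the prediction, and the upper bore at (461,167), which matches. I'm descending on the bar with a 4 mm correction along y.

Request:
send_rows(commands="0 0.4 2 -0.9;0 0 4 0;0 0 4 0;0 0 3.5 0;0 0 2 0;0 0 0 0;0 0 0 0")

```text
time_s: 4.53
tcp_pos: [0.5722, 0.1449, 0.0973]
tool_rot: [3.141, 0.001, 2.672]
force: [-0.2, 0.2, 0.7]
opening: 0.584
```

Request:
send_rows(commands="0 0 0 0;0 0 0 0;0 0 0 0;0 0 0 0;0 0 0 0;0 0 0 0;0 0 0 0;0 0 0 0", claw=0, squeeze=40)

```text
time_s: 5.52
tcp_pos: [0.5726, 0.1455, 0.0975]
tool_rot: [3.139, 0.002, 2.673]
force: [1.5, 3.7, 5.5]
opening: 0.154
```

```bash
python3 -c "
from h import *
go(.570,.144,.095,153)
"
```

```text
t 5.53 p [0.5726 0.1455 0.0975] rot [3.139e+00 2.000e-03 2.673e+00] F [1.5 3.7 5.5] T [ 0.62 -0.09 -0.22] open 0.154
tool cm [ 0.17 -0.25  0.25] roll 0.1
```

Request:
send_rows(commands="0 0 0 8;0 0 0 8;0 0 0 8;0 0 0 8;0 0 0 8;0 0 0 8;0 0 0 8;0 0 0 6;0 0 0 4;0 0 0 2;0 0 0 0;0 0 0 0")

```text
time_s: 7.02
tcp_pos: [0.571, 0.1445, 0.0975]
tool_rot: [-3.141, 0.001, 1.485]
force: [-4.1, 0.8, 10.1]
opening: 0.159
```

```bash
python3 -c "
from h import *
go(.570,.144,.095,84.2)
save('top','top1.png')
a=cv2.imread('pics/top1.png');b=cv2.imread('pics/sc0.png')
s=cv2.cvtColor(save('scene','sc1.png'),cv2.COLOR_RGB2BGR)
t=cv2.resize(a[185:320,95:275],(540,405)); q=cv2.resize(s[160:295,330:510],(540,405))
cv2.imwrite('pics/m1.png',cv2.resize(np.hstack([t,q]),(800,300)))
"
```

```text
t 7.03 p [0.571  0.1445 0.0975] rot [-3.141e+00  1.000e-03  1.485e+00] F [-4.1  0.8 10.1] T [ 0.09  0.83 -0.18] open 0.159
tool cm [-0.06 -0.09  0.25] roll 0.9
```

View pics/m1.png

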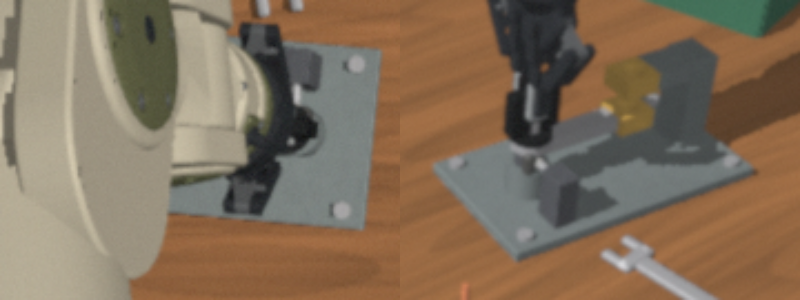

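The scene view shows the lower brass under the upper one. I'll push a last degree, then release and rise.

Request:
send_rows(commands="0 0 0 1;0 0 0 0;0 0 0 0")

```text
time_s: 7.5
tcp_pos: [0.571, 0.1446, 0.0975]
tool_rot: [-3.141, 0.001, 1.469]
force: [-4.0, 0.6, 10.3]
opening: 0.153
```

Request:
send_rows(commands="0 0 0 0;0 0 0 0;0 0 0 0;0 0 -2 0;0 0 -4 0;0 0 -5 0;0 0 -5 0;0 0 -4 0;0 0 0 0;0 0 0 0", claw=5)

```text
time_s: 8.75
tcp_pos: [0.5715, 0.1447, 0.2955]
tool_rot: [-3.141, 0.0, 1.468]
force: [-0.8, 0.4, 0.3]
opening: 0.582
```

```bash
python3 -c "
from h import *
go(.4608,-.1554,.30,84.2)
c=cam('wrist'); save('wrist','w2.png')
for n,p in (('pivot',(.5703,.1443,.123)),('ubore',(.5813,.2537,.11)),('ubot',(.5813,.2537,.07))): print(n,proj(c,p).round(1))
"
```

```text
t 8.75 p [0.5715 0.1447 0.2955] rot [-3.141  0.     1.468] F [-0.8  0.4  0.3] T [-0.05  0.   -0.  ] open 0.582
tool cm [-30.99  -7.93  -0.45] roll -0.1
pivot [319.4 215.2]
ubore [319.   77.6]
ubot [319.2  83.3]
```

View pics/w2.png

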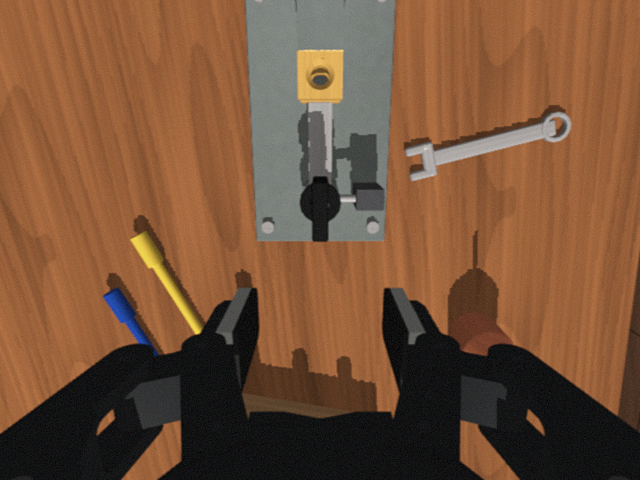

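The wrist view shows the knob home: the bar is in line, and only the upper brass is visible at (320,76), against a prediction of (319,78). Next is the rod. I'll stop 7 cm past it so that the camera sees it.

Request:
send_rows(commands="-4.8 -1 0 0;-4.8 -1 0 0;-4.8 -1 0 0;-4.8 -1 0 0;-4.8 -1 0 0;-4.8 -1 0 0;-4.8 -1 0 0;-4.8 -0.9 0 0;0 0 0 0;0 0 0 0")

```text
time_s: 10.05
tcp_pos: [0.4532, -0.2286, 0.2951]
tool_rot: [-3.139, -0.002, 1.468]
force: [0.8, 0.5, 0.8]
opening: 0.588
```

```bash
python3 -c "
from h import *
go(.46,-.1555,.30,84.2)
c=cam('wrist'); im=save('wrist','w3.png')
for p in ((.4605,-.1555,.192),(.4605,-.1555,.152),(.4605,-.1555,.05),(.5178,-.1729,.102)): print(proj(c,p).round(1))
hsv=cv2.cvtColor(im,cv2.COLOR_RGB2HSV)
print(c[0][0,0],-c[1].T@c[2])
"
```

```text
t 10.05 p [ 0.4532 -0.2286  0.2951] rot [-3.139e+00 -2.000e-03  1.468e+00] F [0.8 0.5 0.8] T [0.   0.03 0.02] open 0.588
tool cm [ 7.34 -0.07 -0.49] roll -0.1
[320.5 123.4]
[320.6 124.2]
[320.8 125.5]
[389.5 138.8]
380.4977403410748 [ 0.46068252 -0.15898126  0.43827309]
```

View pics/w3.png

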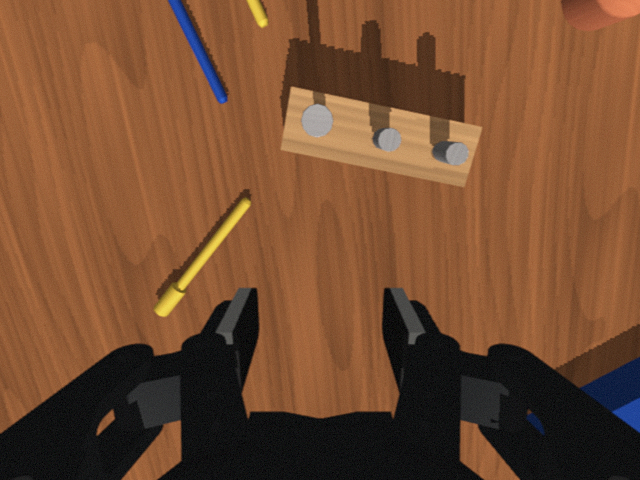

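The tall rod's top is at (317,120), 31 px across, as expected for 20 mm at a height of 192 mm. That puts the target at tool x +7.5 cm, y -0.3 cm.

Request:
send_rows(commands="3.5 -0.1 0 0;4 -0.2 0 0;0 0 0 0;0 0 3 0;0 0 4 0;0 0 4 0;0 0 3.2 0;0 0 0 0;0 0 0 0")

```text
time_s: 11.22
tcp_pos: [0.4591, -0.1543, 0.1554]
tool_rot: [3.14, 0.001, 1.469]
force: [0.1, 0.1, 1.1]
opening: 0.585
```

Request:
send_rows(commands="0 0 0 0;0 0 0 0;0 0 0 0;0 0 0 0;0 0 0 0;0 0 0 0;0 0 0 0;0 0 0 0", claw=0, squeeze=60)

```text
time_s: 12.22
tcp_pos: [0.4596, -0.1548, 0.1557]
tool_rot: [3.138, 0.001, 1.468]
force: [0.2, 0.4, 6.7]
opening: 0.203
```

```bash
python3 -c "
from h import *
go(.46,-.1555,.30,84.2)"
```

```text
t 12.22 p [ 0.4596 -0.1548  0.1557] rot [3.138e+00 1.000e-03 1.468e+00] F [0.2 0.4 6.7] T [ 0.01 -0.21 -0.02] open 0.203
tool cm [ -0.07   0.05 -14.43] roll -0.1
```

Request:
send_rows(commands="0 0 -1 0;0 0 -2 0;0 0 -3 0;0 0 -3 0;0 0 -3 0;0 0 -3 0;0 0 -1 0;0 0 0 0;0 0 0 0")

```text
time_s: 13.35
tcp_pos: [0.4578, -0.1539, 0.3129]
tool_rot: [-3.139, -0.001, 1.468]
force: [-0.2, 0.4, -2.5]
opening: 0.203
```

```bash
python3 -c "
from h import *
go(.5813,.2537,.315,84.2)"
```

```text
t 13.35 p [ 0.4578 -0.1539  0.3129] rot [-3.139e+00 -1.000e-03  1.468e+00] F [-0.2  0.4 -2.5] T [-0.04 -0.02 -0.03] open 0.203
tool cm [41.81  8.12 -0.21] roll -0.1
```

Request:
send_rows(commands="2 0.4 0 0;4 0.8 0 0;4.4 0.8 0 0;4.4 0.9 0 0;4.4 0.9 0 0;4.4 0.9 0 0;4.4 0.9 0 0;4 0.8 0 0;2 0.4 0 0;0 0 0 0;0 0 0 0")

```text
time_s: 14.72
tcp_pos: [0.5605, 0.1761, 0.3138]
tool_rot: [-3.141, 0.001, 1.468]
force: [0.0, 0.3, -2.9]
opening: 0.204
```

```bash
python3 -c "
from h import *
go(.5813,.2537,.315,84.2)
c=cam('wrist'); im=save('wrist','w4.png')
p=env.get_state()['tcp_pos']
for q in ((.5813,.2537,.11),(p[0],p[1],p[2]-.144),(p[0],p[1],p[2]-.1)): print(proj(c,q).round(1))
cs=cam('scene'); im=save('scene','s4.png')
for q in ((.5813,.2537,.11),(p[0],p[1],p[2]-.144),(p[0],p[1],p[2])): print(proj(cs,q).round(1))
"
```

```text
t 14.72 p [0.5605 0.1761 0.3138] rot [-3.141e+00  1.000e-03  1.468e+00] F [ 0.   0.3 -2.9] T [ 0.01 -0.01  0.04] open 0.204
tool cm [ 7.93  1.27 -0.12] roll -0.1
[335.4 117.4]
[320.9 222.8]
[320.9 238.7]
[432.7 190.9]
[399.3 171.6]
[406.2 100.5]
```

View pics/w4.png

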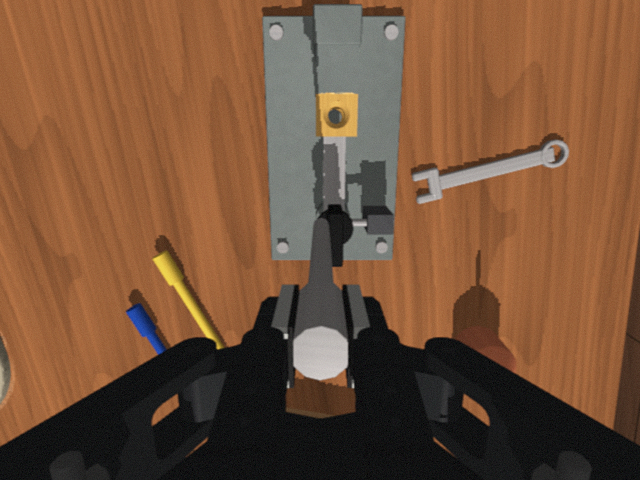

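The tip shows at about (322,219) and the bore at (337,115), both within 2 mm of prediction. Next I'll go over the bore with the tip about 15 mm above the mouth and compare the two directly.

Request:
send_rows(commands="2 0.3 0 0;4 0.7 0 0;2.1 0.4 0 0;0 0 2 0;0 0 2 0;0 0 0.5 0;0 0 0 0;0 0 0 0")

```text
time_s: 15.82
tcp_pos: [0.5835, 0.2563, 0.2704]
tool_rot: [3.14, -0.001, 1.468]
force: [-0.3, 0.2, -1.4]
opening: 0.202
```

```bash
python3 -c "
from h import *
go(.5813,.2537,.265,84.2)
c=cam('wrist'); im=save('wrist','w5.png')[:,:,::-1]
cs=cam('scene'); sc=save('scene','s5.png')[:,:,::-1]
p=env.get_state()['tcp_pos']
for k in (c,cs):
  for q in ((.5813,.2537,.11),(p[0],p[1],p[2]-.144)): print(proj(k,q).round(1))
hsv=cv2.cvtColor(np.ascontiguousarray(im),cv2.COLOR_BGR2HSV); m=cv2.inRange(hsv,(15,110,110),(32,255,255)); m[:120]=0;m[330:]=0
print(cv2.boundingRect(cv2.findNonZero(m)))
a=cv2.resize(im[160:310,245:395],(400,400),interpolation=cv2.INTER_CUBIC); b=cv2.resize(sc[120:220,380:480],(400,400),interpolation=cv2.INTER_CUBIC)
cv2.imwrite('pics/m5.png',np.hstack([a,b]))
"
```

```text
t 15.82 p [0.5835 0.2563 0.2704] rot [ 3.140e+00 -1.000e-03  1.468e+00] F [-0.3  0.2 -1.4] T [-0.07  0.    0.01] open 0.202
tool cm [-0.28 -0.2   0.54] roll -0.1
[317.9 221.4]
[320.2 222.8]
[432.7 190.9]
[435.4 184.2]
(139, 197, 426, 133)
```

View pics/m5.png

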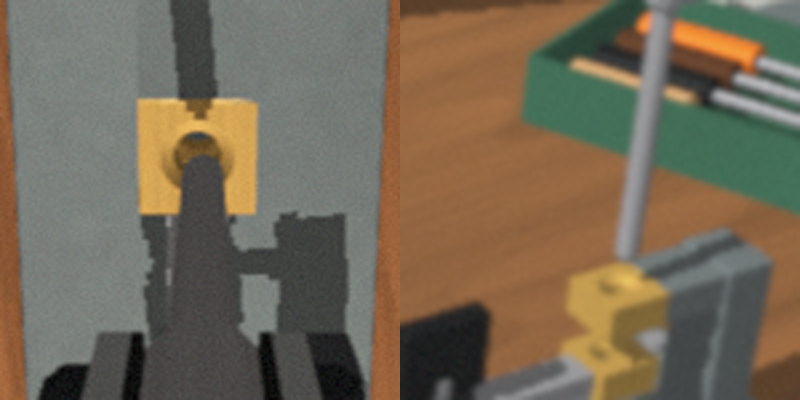

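In the crops, the wrist view shows the bore at (198,157) and the tip centre at about (201,167). The tip is about 3 mm short along tool x. The scene view hints at a rod tilt, so I'll measure it.

Run:
```python
from h import *
sc=cv2.imread('pics/s5.png'); cs=cam('scene'); hsv=cv2.cvtColor(sc,cv2.COLOR_BGR2HSV)
p=np.array(env.get_state()['tcp_pos'])
vs=[];us=[]
for v in range(128,182,3):
    row=np.where((hsv[v,425:455,1]<70)&(hsv[v,425:455,2]>70))[0]+425
    z=min(np.linspace(.11,.3,400),key=lambda z:abs(proj(cs,[p[0],p[1],z])[1]-v))
    if len(row): print(v,row.min(),row.max(),len(row),"pred",proj(cs,[p[0],p[1],z])[0].round(1),"z",z.round(3)); vs.append(v);us.append((row.min()+row.max())/2)
print(np.polyfit(vs,us,1))
x=np.array([np.cos(1.468),np.sin(1.468),0])
for t in(-.04,0,.04): print(t,(proj(cs,p+[0,0,.019])-proj(cs,p+[0,0,-.14]-np.sin(t)*.16*x)).round(1))
```

```text
128 442 447 6 pred 443.6 z 0.25
131 441 447 7 pred 443.2 z 0.243
134 427 447 10 pred 442.7 z 0.237
137 437 446 9 pred 442.3 z 0.231
140 431 447 11 pred 441.9 z 0.225
143 439 454 8 pred 441.4 z 0.219
146 438 454 13 pred 441.0 z 0.212
149 438 444 7 pred 440.5 z 0.206
152 438 444 7 pred 440.1 z 0.199
155 426 444 11 pred 439.6 z 0.192
158 435 443 9 pred 439.2 z 0.186
161 437 445 9 pred 438.8 z 0.18
164 436 454 9 pred 438.3 z 0.173
167 436 441 6 pred 437.9 z 0.166
170 435 441 7 pred 437.4 z 0.159
173 435 440 6 pred 437.0 z 0.152
176 435 440 6 pred 436.5 z 0.145
179 434 454 9 pred 436.1 z 0.139
[-6.53594771e-02  4.50921569e+02]
-0.04 [  8.4 -73.8]
0 [ 11.  -74.5]
0.04 [ 13.5 -75.3]
```

The rod is upright: the offset from prediction is a constant 1 px. I'll correct and start down.

Request:
send_rows(commands="0.3 -0.1 0 0;0 0 0.5 0;0 0 0.5 0;0 0 0.5 0;0 0 0.5 0;0 0 0.5 0;0 0 0 0")

```text
time_s: 16.8
tcp_pos: [0.5821, 0.259, 0.2436]
tool_rot: [-3.141, 0.001, 1.468]
force: [-1.4, -0.7, -2.0]
opening: 0.203
```

```bash
python3 -c "
from h import *
go(.5813,.2537,.172,84.2)
"
```

```text
t 16.8 p [0.5821 0.259  0.2436] rot [-3.141e+00  1.000e-03  1.468e+00] F [-1.4 -0.7 -2. ] T [-0.3   0.03  0.03] open 0.203
tool cm [-0.53 -0.03  7.16] roll -0.1
```

Request:
send_rows(commands="0 0 0.4 0;0 0 0.4 0;0 0 0.4 0;0 0 0 0")

```text
time_s: 17.3
tcp_pos: [0.5822, 0.2591, 0.2317]
tool_rot: [-3.141, 0.001, 1.468]
force: [0.4, -1.6, -3.7]
opening: 0.203
```

```bash
python3 -c "
from h import *
go(.5813,.2537,.172,84.2)
"
```

```text
t 17.3 p [0.5822 0.2591 0.2317] rot [-3.141e+00  1.000e-03  1.468e+00] F [ 0.4 -1.6 -3.7] T [-0.46  0.02 -0.04] open 0.203
tool cm [-0.55 -0.03  5.97] roll -0.1
```

The bore wall pushes gently toward -y, so I'm easing back 1 mm.

Request:
send_rows(commands="-0.1 0 0 0;0 0 0.4 0;0 0 0.4 0;0 0 0 0")

```text
time_s: 17.8
tcp_pos: [0.5821, 0.2583, 0.2237]
tool_rot: [-3.141, 0.0, 1.468]
force: [-0.6, -0.8, -1.9]
opening: 0.203
```

```bash
python3 -c "
from h import *
go(.5813,.2537,.172,84.2)
"
```

```text
t 17.8 p [0.5821 0.2583 0.2237] rot [-3.141  0.     1.468] F [-0.6 -0.8 -1.9] T [-0.3   0.01 -0.  ] open 0.203
tool cm [-0.47 -0.03  5.17] roll -0.1
```

Request:
send_rows(commands="-0.1 0 0 0;0 0 0.4 0;0 0 0.4 0;0 0 0.4 0;0 0 0.4 0;0 0 0 0")

```text
time_s: 18.55
tcp_pos: [0.5819, 0.2572, 0.2077]
tool_rot: [-3.141, 0.0, 1.468]
force: [0.6, -0.1, -2.9]
opening: 0.201
```

```bash
python3 -c "
from h import *
go(.5813,.2537,.172,84.2)
"
```

```text
t 18.55 p [0.5819 0.2572 0.2077] rot [-3.141  0.     1.468] F [ 0.6 -0.1 -2.9] T [ 0.04  0.01 -0.01] open 0.201
tool cm [-0.36 -0.02  3.57] roll -0.1
```

Request:
send_rows(commands="0 0 0.4 0;0 0 0.4 0;0 0 0.4 0;0 0 0.4 0;0 0 0.4 0;0 0 0 0")

```text
time_s: 19.3
tcp_pos: [0.5819, 0.2572, 0.1877]
tool_rot: [-3.141, 0.0, 1.468]
force: [0.3, -0.6, -2.1]
opening: 0.204
```

Request:
send_rows(commands="0 0 0.4 0;0 0 0.4 0;0 0 0.4 0;0 0 0.3 0;0 0 0 0;0 0 0 0")

```text
time_s: 20.05
tcp_pos: [0.5822, 0.2572, 0.1733]
tool_rot: [3.141, 0.0, 1.468]
force: [0.2, -0.3, -2.4]
opening: 0.202
```

```bash
python3 -c "
from h import *
go(.5813,.2537,.172,84.2)
cs=cam('scene'); sc=save('scene','s6.png')[:,:,::-1]
for z in (.110,.050,.028,.012): print(z,proj(cs,(.582,.257,z)).round(1))
cv2.imwrite('pics/m6.png',cv2.resize(sc[110:260,340:500],(800,600)[:2] if 0 else (640,600),interpolation=cv2.INTER_CUBIC))
"
```

```text
t 20.05 p [0.5822 0.2572 0.1733] rot [3.141 0.    1.468] F [ 0.2 -0.3 -2.4] T [-0.07 -0.04 -0.02] open 0.202
tool cm [-0.36 -0.05  0.13] roll -0.1
0.11 [434.1 190.6]
0.05 [430.6 214.7]
0.028 [429.3 223.1]
0.012 [428.4 229.1]
```

View pics/m6.png

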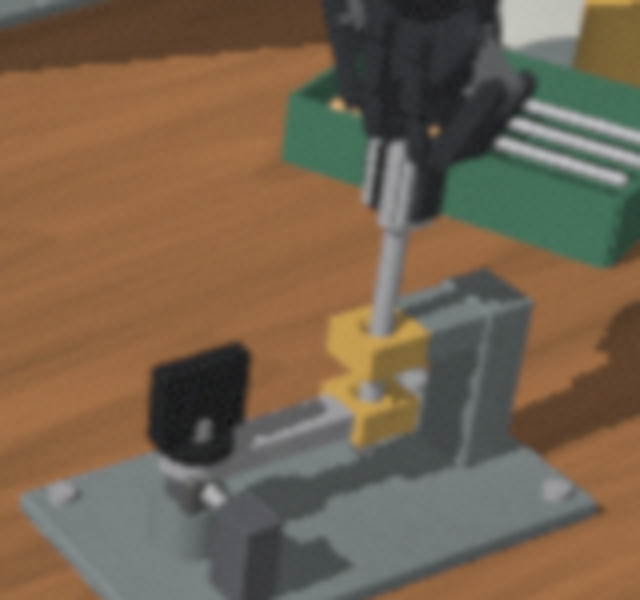

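The scene view shows the rod running through the upper brass, the gap and the lower brass. The collar's lower edge is at row 167, against about 166 expected, so the rod has not slipped. The tip is therefore at about 29 mm. Handing in.

```bash
python3 -c "
from h import *
print(env.finish_job()); go(.5813,.2537,.172,84.2)"
```

```text
the job is handed in; nothing more can be done
None
the job is handed in; nothing more can be done
```

I handed the job in at about 20 s on the robot's clock. The knob is clicked home, and the guide rod is threaded through both bushings and still gripped.

- **Knob:** I turned it clockwise about 69° and released it. The wrist picture taken after release showed the swing arm in line, with the lower bushing hidden under the upper one.
- **Rod:** The last picture shows the rod through the upper bushing, the gap and the lower bushing. The final outside force was about 2.4 N (the rod's weight) with almost no sideways push, so it was not binding. On the way down it touched the upper bore lightly (under 2 N), and I corrected that by 2 mm.
- **Tip height:** The tip was hidden behind the lower bushing in the last picture, so its height is computed from the grasp. It comes to about 29 mm above the bench, which is 21 mm below the lower bushing and 17 mm above the base plate. The position of the rod's collar in the picture agrees with this to about 3 mm.
- **Other objects:** The arm did not approach the oil can or the wrench. I took no final picture of the rack, so the short pins were not checked again after I lifted the rod out.
- **Disagreement between checks:** One close view suggested the rod was tilted by 2–3°. Measuring its position along its length showed it upright.

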